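# Air the moisture analyser with its hood lever

## Robot

A 6-joint arm with a two-finger parallel gripper is mounted at the origin on the work surface. World frame = base frame: x ahead of the robot, y to its left, z up, the work surface at z = 0. Lengths are in m, angles in rad, forces in N, time in s.
With the tool pointing down it reaches from about 0.325 to 0.75 m from the base axis. Payload 7.6 kg.
Tool frame: the origin (TCP) lies between the finger pads; the fingertips stand 17 mm ahead of it and the grasp point (between the pads) lies 2 mm behind it; z points along the fingers, y is the direction in which the jaws open and shut (so a half turn about z gives the same grasp; the last joint's range is limited). The gripper opens to 85 mm and grips with 20 to 120 N. Pads are 22 mm wide; open, the fingers measure 114 mm over their backs; the gripper's body (76 mm by 85 mm) begins 54 mm behind the grasp point. The pads swing forward as they close: fully open they stand 13 mm farther back than shut.
Start: joints at [-1.355, 0.052, 1.401, -0, 1.689, -0.07], TCP at [0.148, -0.504, 0.22] pointing down, gripper open.
Joint ranges: [-2.9, 2.9], [-0.91, 2.17], [0.12, 2.37], [-1.06, 4.2], [0.26, 2.73], [-2.93, 2.93]. Speed limits (rad/s): [2.57, 2.57, 3.01, 3.14, 3.14, 3.14].

## Interface

Orientations are given as a unit quaternion [w, x, y, z].
In Python, from rig import arm gives the robot as it stands. The module is installed in compiled form; this text tells all that it offers.
- The arm moves only by the tool move_arm, never from a script. Its arguments are lists of equal length, an entry for each row: "fingers": the finger opening in m, from 0 to 0.0854; "linear": the shift along the tool's x, y, z in m, a list of three; "yaw": the turn about the tool's z in degrees. In form: {"fingers": [fingers, ...], "linear": [[dx, dy, dz], ...], "yaw": [yaw, ...]}. A call has 1 to 5 rows; each row is the pose to reach, as a shift and turn from the pose commanded when the call began, along the tool's axes at that moment; what a row does not reach only later rows make up. A row lasts 1/12 s, in which the tool goes at most 41.7 mm and 7.16 degrees, less where a joint would pass 70% of its speed; a pose out of reach is approached as far as the arm can. A call with a gripper value outside its range is refused whole. The fingers move at their own pace and stop on an object; the grip force is fixed at half the most. Time passes only in rows, so rows that repeat a pose let the fingers close. It gives the time, the measured TCP pose, the force and the opening at its end, in the units of the state.
- arm.state(): the state, without advancing time (a new reading comes with each control period).
- arm.capture(name): name is "side" or "top" or "wrist"; returns a dict with "pixels" (400x640x3 uint8, red, green, blue), "K" (3x3 intrinsics, pixels), "pose" (4x4, takes a point from camera to world coordinates); the wrist camera has in their place "mount" (4x4, takes a point from camera to tool coordinates, whose origin is the TCP and whose axes are the flange's). Camera axes: x right, y down, z forward; pixel columns grow to the right and rows downward; lengths in m; the calibration is good to about 2 mm. A picture is of the moment at which its call begins: read the wrist's pose just before it. There is no depth.
- arm.sign_off(): hands the job in, once; it reports no verdict.
The state is a dict: "t": time; "qpos": joint angles; "qvel": joint speeds; "effort": joint torques, N m; "position": TCP position; "eef_rot": TCP orientation; "force": force on the tool from outside, world axes, zero at the start; "ft_torque": the same for the moment, N m; "grip_width": opening from 0.0 (shut) to 1.0 (fully open).
Only numpy, scipy, OpenCV 4.12 (cv2) and the standard library are available. Lean on these libraries where they do the work, as an engineer would, in place of code of your own. Each camera call takes 0.05 s, during which the arm holds its last target.

## Task

Air the drying chamber of the moisture analyser: with the fingertips, press the teal paddle of the hood lever down until the linked hood is all the way open, and keep it open for two seconds. Then let the paddle rise slowly, over three seconds or so, so that the hood comes down gently and is fully shut without slamming, and move clear. Work it only by pressing the paddle, without forcing it: the hood is hot and must not be touched, and the jar and bottles standing around stay where they are.

Things in the scene. Friction and masses are not known exactly. Their poses are not given: they have to be found in the camera images.
- analyser: Cream moisture analyser fixed to the bench: box 300 mm deep (x), 200 wide (y), top 120 high, round hood on top (shut: up to 183 high). A beige housing (x -50 to +140 mm, 120 high) widens its -y side to y = -140 mm. Origin: centre of its underside, on the bench. x points from its front to the hood hinge at the back, z up.
- lever: The hood lever: a steel rod with the teal paddle at its end. Origin on its pivot axis, inside the beige housing.
- paddle (a point): Teal flat paddle of the hood lever, off the analyser's front corner at its -y side, 72 mm (x) by 75 (y), 10 thick. Origin: centre of its top face, where it is pressed; at rest 120 mm above the bench, 170 in front (-x) of the analyser's origin and 160 to its -y, axes parallel to the analyser's. At the stop the centre is 76 mm lower, the face tilted 23 degrees, front edge down. Free space below.
- lever_pivot (a point): The point on the lever's pivot axis in line with the paddle's centre: 95 mm above the bench, 190 mm behind (+x of the analyser) and 25 mm below the paddle's centre at rest. The axis is parallel to the analyser's y axis.
- lever_angle (a joint): Lever angle in rad: 0 = paddle up, hood shut; 0.40 = pressed to its rubber-cushioned stop, hood all the way open. The hood is geared to the lever: it turns 2.8 times as far, 64 degrees in all. Pressing takes about 5 to 11 N at first, less as the hood opens. The hood pushes the paddle back up, with almost no friction or damping: let go, it slams.
- hood: The hot cream hood, 185 mm round, 58 high, hinged at the analyser's back edge; swings up and away from the front, its front rim then about 315 mm above the bench. Origin: in the hood's middle, when shut 15 mm behind (+x of) the analyser's origin and 135 above the bench; the hinge axis lies 113 mm behind it at the same height.
- jar: White plastic jar with white lid, 80 mm across, 85 mm high, loose; leave it alone. Origin: centre of its underside.
- amber_bottle: Amber bottle with blue cap, 64 mm across, 130 mm high, loose; leave it alone. Origin: centre of its underside.
- red_cap_bottle: White bottle with red cap, 60 mm across, 120 mm high, loose; leave it alone. Origin: centre of its underside.

How it is judged:
On the way, in this order (a step that is already met when the one before it is completed fails the run):
1. the hood is lifted all the way open by the pressed paddle and kept open (value of joint lever_angle above 0.34 rad and contact force between the fingers and lever above 0.3 N), for 1.6 s.
2. the hood is shut again (angle between hood's own z axis and vertical below 0.03 rad), for 0.2 s.
At the end, for the whole second after the job is handed in: The hood has been opened by the paddle (lever beyond 0.34 of 0.40 rad) and kept there for at least 1.6 s, and is now shut (within 0.03 rad) with the paddle up, at rest; the jar and bottles stand upright within 15 mm of where they were (angle between hood's own z axis and vertical below 0.03 rad and value of joint lever_angle below 0.01 rad and linear speed of hood below 0.01 m/s and distance of each of jar, amber_bottle, red_cap_bottle from where it was at the start of the episode below 0.015 m and angle between each of jar, amber_bottle, red_cap_bottle's own z axis and vertical below 0.15 rad); the robot touches nothing.
It fails at once if the hood slams: it comes down faster than 1.6 rad/s (lever faster than 0.57 rad/s) (velocity of joint lever_angle below -0.57 rad/s).
It fails at once if the robot touches the hot hood (contact force between any of the fingers, the arm and hood above 2 N).
It fails at once if the lever is forced or squeezed hard: more than 50 N between it and the fingers (contact force between the fingers and lever above 50 N).
It fails at once if the jar or a bottle is moved more than 15 mm, lifted or tipped (distance of any of jar, amber_bottle, red_cap_bottle from where it was at the start of the episode above 0.015 m or angle between any of jar, amber_bottle, red_cap_bottle's own z axis and vertical above 0.2 rad).
It also fails if it takes over 48 s, if anything falls off the work surface, if the arm or the gripper's body presses on something with over 40 N, if the wrist force passes 120 N, or if a joint passes its speed limit or range.

## Working session

There is one attempt and no reset: what is moved stays moved. The work goes in short steps, Python scripts to look and compute and a tool call to move; the robot and the scene stay as the last step left them, time stands still between calls to the robot, and variables do not carry over. Pictures are saved under pics/ and viewed, and the job is handed in when it is done.

Besides the shell and the picture viewer there is one more tool, called after "Call:" as a command line: name --pt "numbers of a row" for each row, then --argument value for the rest. move_arm: Moves the arm, as the interface text tells. Its arguments: {"type":"object","properties":{"fingers":{"type":"array","items":{"type":"number"}},"linear":{"type":"array","items":{"type":"array","items":{"type":"number"}}},"yaw":{"type":"array","items":{"type":"number"}}},"required":["fingers","linear","yaw"]}

```bash
mkdir -p pics; python3 - <<'E'
from rig import arm
import cv2, numpy as np
print(arm.state())
for n in("side","top","wrist"):
    c=arm.capture(n); cv2.imwrite(f"pics/{n}0.png",c["pixels"][:,:,::-1]); np.savez(f"{n}0.npz",**c)
    print(n,c["K"].tolist(),np.round(c.get("pose",c.get("mount")),4).tolist())
E
```

```text
{'t': 0.0, 'qpos': array([-1.35531686e+00,  5.28461971e-02,  1.40170820e+00,  1.95632626e-05,
        1.68858742e+00, -7.02856773e-02]), 'qvel': array([ 0.00067374,  0.00100102,  0.00055841, -0.0013762 , -0.00022266,
       -0.00062479]), 'effort': array([-1.15053113e-03, -3.81667435e+01, -3.60186267e+01, -1.11975221e-04,
        6.08358358e-03, -2.82416198e-05]), 'position': array([ 0.14796181, -0.50339762,  0.21937584]), 'eef_rot': array([-7.73248498e-04,  9.89809180e-01,  1.42397985e-01, -4.64938690e-05]), 'force': array([ 0.87793925,  0.757829  , -0.32106567]), 'ft_torque': array([-0.03803592,  0.05773956, -0.0618481 ]), 'grip_width': 1.0029834502977963}
side [[468.10637055016, 0.0, 323.56557877663624], [0.0, 468.10637055016, 187.2822269861161], [0.0, 0.0, 1.0]] [[-0.9575, -0.2104, 0.1972, 0.3389], [-0.2883, 0.7122, -0.64, 0.8907], [-0.0057, -0.6697, -0.7426, 1.0847], [0.0, 0.0, 0.0, 1.0]]
top [[437.42109146001013, 0.0, 318.33856734034146], [0.0, 437.42109146001013, 190.441197151238], [0.0, 0.0, 1.0]] [[0.0282, -0.9935, 0.1104, 0.464], [-0.9996, -0.0271, 0.011, 0.0069], [-0.0079, -0.1107, -0.9938, 1.116], [0.0, 0.0, 0.0, 1.0]]
wrist [[314.84773811066515, 0.0, 323.58647299201414], [0.0, 314.84773811066515, 203.79365198733916], [0.0, 0.0, 1.0]] [[-0.001, -0.9635, -0.2676, 0.0676], [1.0, -0.0013, 0.0011, -0.0004], [-0.0014, -0.2676, 0.9635, -0.1534], [0.0, 0.0, 0.0, 1.0]]
```

View pics/side0.png

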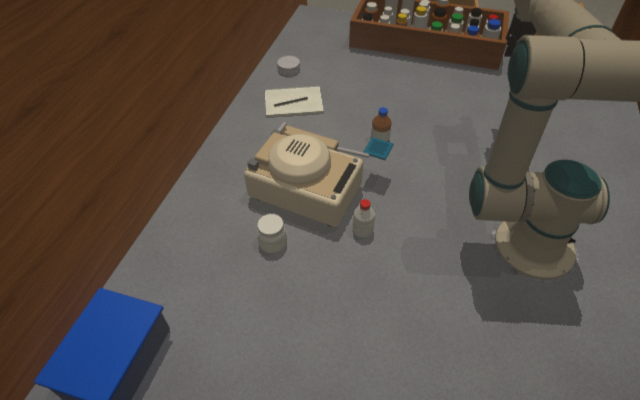

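View pics/top0.png

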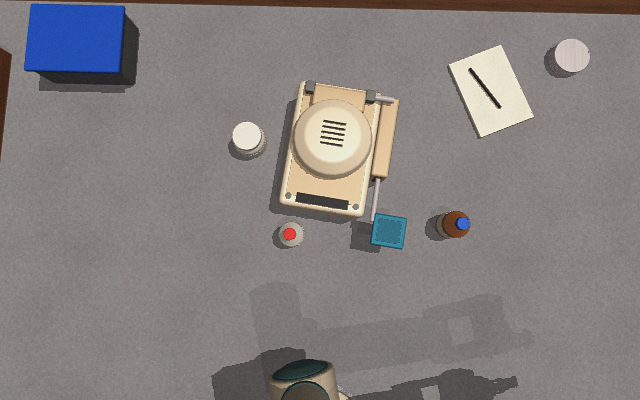

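View pics/wrist0.png

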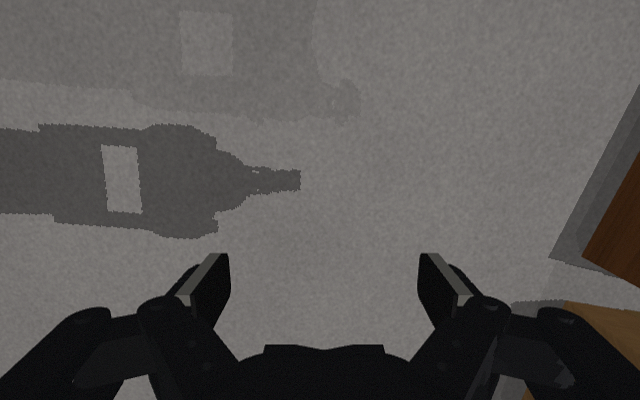

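The top view shows the teal paddle at about (389,231), the red-cap bottle at (290,234), the amber bottle at (458,224) and the jar at (248,137). The analyser is slightly rotated. Next I'll measure the paddle.

```bash
cat > h.py <<'E'
import numpy as np, cv2
def ray(c,uv,z,pose):
    d=pose[:3,:3]@np.linalg.inv(c["K"])@np.array([uv[0],uv[1],1.]); o=pose[:3,3]
    return o+d*(z-o[2])/d[2]
def mask(px,lo,hi):
    h=cv2.cvtColor(px,cv2.COLOR_RGB2HSV); m=cv2.inRange(h,np.array(lo),np.array(hi))
    return m
E
python3 - <<'E'
from h import *
for n,box in(("top",(350,190,430,270)),("side",(350,130,400,165))):
    c=np.load(n+"0.npz"); px=c["pixels"]
    m=mask(px,(88,90,50),(102,255,255)); b=np.zeros_like(m); x0,y0,x1,y1=box; b[y0:y1,x0:x1]=m[y0:y1,x0:x1]
    cs,_=cv2.findContours(b,cv2.RETR_EXTERNAL,cv2.CHAIN_APPROX_NONE); k=max(cs,key=cv2.contourArea)
    r=cv2.minAreaRect(k); M=cv2.moments(k); ce=(M['m10']/M['m00'],M['m01']/M['m00'])
    print(n,cv2.contourArea(k),r,ce,ray(c,ce,.12,c["pose"]))
    q=cv2.approxPolyDP(k,4,True)[:,0]
    P=[ray(c,p,.12,c["pose"]) for p in q]; print(q.tolist(),np.round(P,3).tolist())
    for i in range(len(P)):
        d=P[(i+1)%len(P)]-P[i]; print(round(np.linalg.norm(d),4),np.degrees(np.arctan2(d[1],d[0])))
# bottles in top
c=np.load("top0.npz")
for nm,uv,z in(("red",(290,234),.12),("amber",(462,224),.13),("jar",(247,136),.085),("corner front-left(-x+y)",(281,206),.12),("front -y corner",(363,215),.12),("hood c",(332,138),.175)): print(nm,ray(c,uv,z,c["pose"]).round(3))
E
```

```text
top 976.5 ((388.20269775390625, 230.78378295898438), (33.208595275878906, 31.40020751953125), 9.462322235107422) (388.0964328383683, 230.8236900494965) [ 0.48694667 -0.14269108  0.12      ]
[[375, 213], [370, 243], [401, 248], [406, 219]] [[0.527, -0.113, 0.12], [0.458, -0.102, 0.12], [0.449, -0.172, 0.12], [0.515, -0.183, 0.12]]
0.0689 171.36919470520195
0.0706 -97.50564633882928
0.0665 -9.390478803664552
0.0715 80.59064420876409
side 358.0 ((377.9311828613281, 147.72935485839844), (25.382400512695312, 17.33665657043457), 16.699243545532227) (378.2714152700186, 147.77327746741153) [ 0.4836764  -0.14020253  0.12      ]
[[371, 138], [364, 151], [385, 158], [392, 143]] [[0.514, -0.177, 0.12], [0.521, -0.114, 0.12], [0.455, -0.103, 0.12], [0.448, -0.173, 0.12]]
0.0626 83.46127542719859
0.0671 170.0612541501726
0.0701 -95.8041005375981
0.0662 -3.5312995401225438
red [0.474 0.079 0.12 ]
amber [ 0.507 -0.307  0.13 ]
jar [0.706 0.194 0.085]
corner front-left(-x+y) [0.537 0.102 0.12 ]
front -y corner [ 0.521 -0.085  0.12 ]
hood c [ 0.685 -0.009  0.175]
```

Call:
move_arm --fingers '[0,0,0,0,0]' --pt "0.02 -0.012 0" --pt "0.046 -0.027 0" --pt "0.072 -0.042 0" --pt "0.098 -0.058 0" --pt "0.124 -0.073 0" --yaw '[0,0,0,0,0]'

```text
t: 0.57
position: [0.247, -0.3974, 0.2199]
eef_rot: [-0.0, 0.99, 0.142, -0.0]
force: [-0.3, -1.6, 0.4]
grip_width: 0.299
```

Call:
move_arm --fingers '[0,0,0,0,0]' --pt "0.026 -0.0155 0" --pt "0.052 -0.031 0" --pt "0.078 -0.0465 0" --pt "0.104 -0.062 0" --pt "0.13 -0.077 0" --yaw '[0,0,0,0,0]'

```text
t: 0.98
position: [0.3501, -0.2869, 0.2201]
eef_rot: [-0.0, 0.99, 0.142, -0.0]
force: [-0.0, -0.1, 0.1]
grip_width: -0.002
```

Call:
move_arm --fingers '[0,0,0,0,0]' --pt "0.026 -0.0155 0" --pt "0.052 -0.031 0" --pt "0.078 -0.0465 0" --pt "0.104 -0.062 0" --pt "0.122 -0.072 0" --yaw '[5,10,15,20,24.4]'

```text
t: 1.4
position: [0.4474, -0.1826, 0.2199]
eef_rot: [-0.0, 0.997, -0.071, -0.0]
force: [0.0, -1.3, 0.5]
grip_width: -0.0
```

Call:
move_arm --fingers '[0,0,0,0,0]' --pt "0.015 -0.022 0.005" --pt "0.027 -0.04 0.018" --pt "0.033 -0.049 0.032" --pt "0.033 -0.049 0.045" --pt "0.033 -0.049 0.045" --yaw '[0,0,0,0,0]'

```text
t: 1.82
position: [0.4847, -0.1396, 0.1718]
eef_rot: [-0.001, 0.998, -0.069, -0.003]
force: [-0.5, 0.0, -0.2]
grip_width: 0.0
```

```bash
python3 - <<'E'
from rig import arm
from h import *
s=arm.state(); print(s["position"],s["force"],s["t"])
ims=[]
for n in("side","wrist"):
    c=arm.capture(n); p=c["pixels"][:,:,::-1]
    if n=="side": p=cv2.resize(p[80:280,230:550],(640,400))
    cv2.imwrite(f"pics/{n}1.png",p)
E
```

```text
[ 0.48466334 -0.13964249  0.17180613] [-0.51463121  0.01966262 -0.20211364] 1.8167
```

View pics/side1.png

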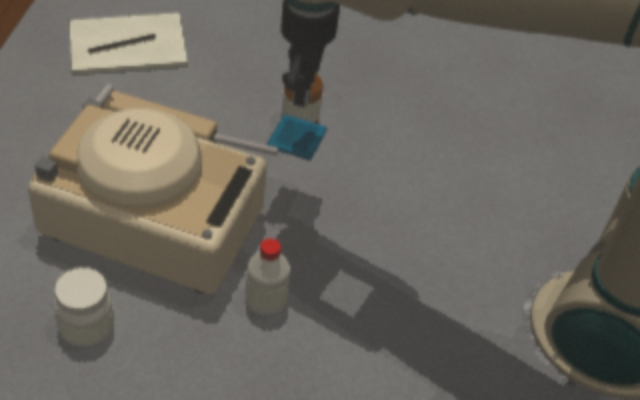

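View pics/wrist1.png

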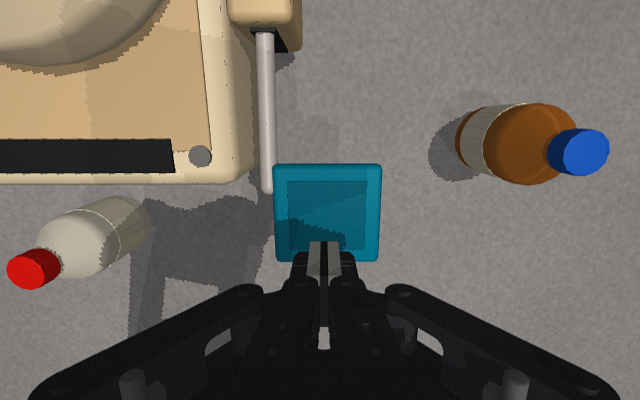

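The wrist view confirms the shut fingers are centred over the paddle, whose image rows are 165–262 against a projected tip at about 219. I'll shift 8 mm away from the analyser corner for clearance, then descend.

Call:
move_arm --fingers '[0,0,0,0,0]' --pt "-0.004 0.004 0.006" --pt "-0.008 0.008 0.014" --pt "-0.008 0.008 0.022" --pt "-0.008 0.008 0.028" --pt "-0.008 0.008 0.03" --yaw '[0,0,0,0,0]'

```text
t: 2.33
position: [0.4759, -0.1476, 0.1437]
eef_rot: [-0.0, 0.998, -0.07, -0.001]
force: [1.3, 0.3, -1.3]
grip_width: 0.0
```

Call:
move_arm --fingers '[0,0,0,0,0]' --pt "0 0 0.002" --pt "0 0 0.004" --pt "0 0 0.006" --pt "0 0 0.008" --pt "0 0 0.01" --yaw '[0,0,0,0,0]'

```text
t: 2.75
position: [0.4768, -0.1476, 0.1352]
eef_rot: [0.0, 0.998, -0.07, 0.0]
force: [-1.5, -0.5, 0.2]
grip_width: -0.001
```

Call:
move_arm --fingers '[0,0,0,0,0]' --pt "0 0 0.002" --pt "0 0 0.004" --pt "0 0 0.006" --pt "0 0 0.008" --pt "0 0 0.01" --yaw '[0,0,0,0,0]'

```text
t: 3.17
position: [0.4767, -0.1476, 0.125]
eef_rot: [0.0, 0.998, -0.07, 0.0]
force: [-0.6, 0.5, -0.0]
grip_width: 0.001
```

```bash
python3 - <<'E'
from rig import arm
from h import *
s=arm.state(); print(s["position"],s["force"],s["t"])
p=arm.capture("side")["pixels"][:,:,::-1]
cv2.imwrite("pics/side2.png",cv2.resize(p[80:280,230:550],(640,400)))
E
```

```text
[ 0.47668093 -0.14760908  0.12500037] [-0.64793571  0.51544327 -0.03514646] 3.1667
```

View pics/side2.png

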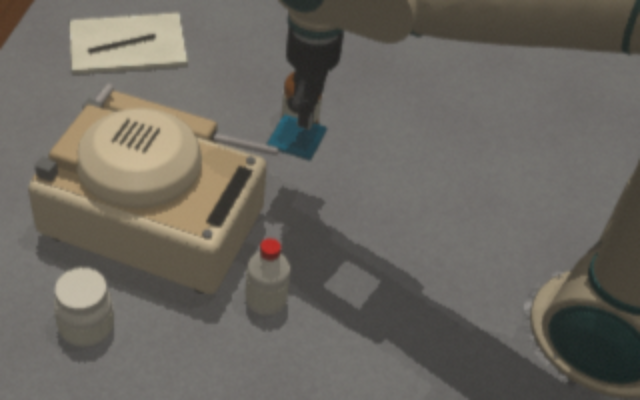

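```bash
python3 - <<'E'
from h import *
from rig import arm
for n in("side","top"):
    c=np.load(n+"0.npz"); T=np.linalg.inv(c["pose"])
    for z in(.108,.112,.12,.125,.13,.14):
        v=c["K"]@(T@np.array([.4767,-.1476,z,1]))[:3]; v=v[:2]/v[2]; print(n,z,v,(v-[230,80])*2)
w=arm.capture("wrist")["pixels"][:,:,::-1]; t=arm.capture("side")["pixels"][:,:,::-1]
cv2.imwrite("pics/wrist3.png",w)
cv2.imwrite("pics/side3.png",cv2.resize(t[110:180,340:420],(800,600),interpolation=cv2.INTER_NEAREST))
E
```

```text
side 0.108 [380.73168299 149.51471095] [301.46336598 139.02942189]
side 0.112 [380.84415194 148.54860921] [301.68830387 137.09721842]
side 0.12 [381.0705133  146.60417821] [302.1410266  133.20835642]
side 0.125 [381.21296162 145.38055536] [302.42592325 130.76111073]
side 0.13 [381.35616514 144.15044545] [302.71233028 128.3008909 ]
side 0.14 [381.6448619  141.67055698] [303.28972381 123.34111396]
top 0.108 [389.40661781 235.47506893] [318.81323562 310.95013786]
top 0.112 [389.67599123 235.46042739] [319.35198246 310.92085477]
top 0.12 [390.2212308  235.43079139] [320.44246161 310.86158278]
top 0.125 [390.5664771  235.41202584] [321.1329542  310.82405169]
top 0.13 [390.91522587 235.39306992] [321.83045173 310.78613985]
top 0.14 [391.6234462  235.35457526] [323.2468924  310.70915051]
```

View pics/wrist3.png

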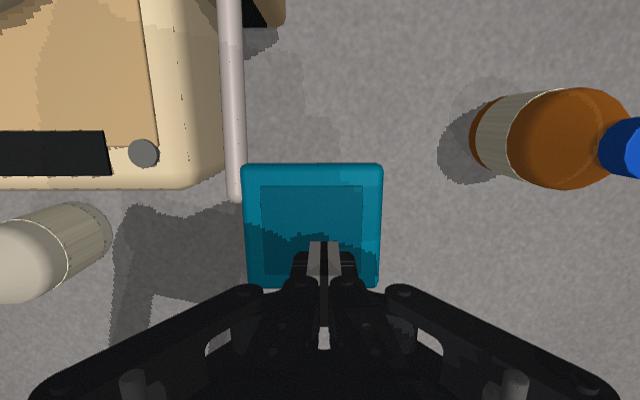

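View pics/side3.png

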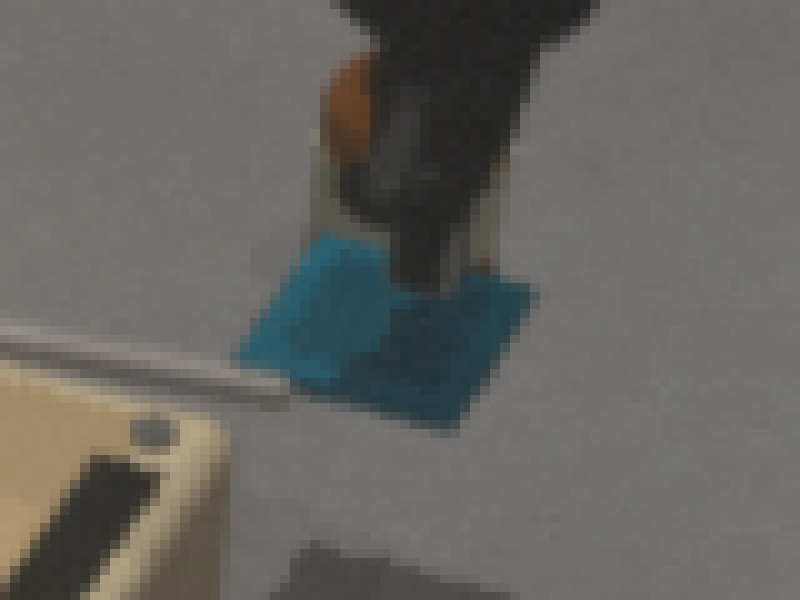

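The force is still about 0. The side crop puts the fingertip bottom at about full-image pixel (382,144), so z≈0.131, and the paddle width in the wrist view puts its face at z≈0.12. The tips therefore sit farther back than the stated 17 mm and are still above the paddle. I'll keep descending gently until I feel contact.

Call:
move_arm --fingers '[0,0,0,0,0]' --pt "0 0 0.002" --pt "0 0 0.004" --pt "0 0 0.006" --pt "0 0 0.008" --pt "0 0 0.01" --yaw '[0,0,0,0,0]'

```text
t: 3.73
position: [0.4766, -0.1476, 0.1149]
eef_rot: [0.0, 0.998, -0.07, -0.0]
force: [0.1, 0.8, 0.7]
grip_width: -0.001
```

Call:
move_arm --fingers '[0,0,0,0,0]' --pt "0 0 0.002" --pt "0 0 0.004" --pt "0 0 0.006" --pt "0 0 0.008" --pt "0 0 0.01" --yaw '[0,0,0,0,0]'

```text
t: 4.15
position: [0.4765, -0.1476, 0.1061]
eef_rot: [0.0, 0.998, -0.07, -0.0]
force: [-6.7, 2.0, 9.6]
grip_width: 0.002
```

```bash
python3 - <<'E'
from rig import arm
from h import *
s=arm.state(); print(s["force"],s["ft_torque"])
t=arm.capture("side")["pixels"][:,:,::-1]
cv2.imwrite("pics/side4.png",cv2.resize(t[90:210,240:420],(780,520),interpolation=cv2.INTER_CUBIC))
E
```

```text
[-6.72443835  1.98350292  9.56747635] [ 0.28634173  1.0975567  -0.01343971]
```

View pics/side4.png

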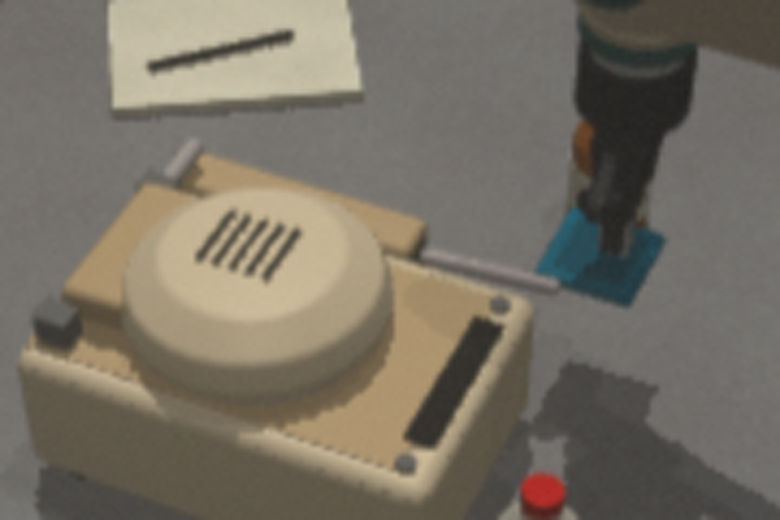

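Call:
move_arm --fingers '[0,0,0,0,0]' --pt "0 0 0.003" --pt "0 0 0.006" --pt "0 0 0.009" --pt "0 0 0.012" --pt "0 0 0.015" --yaw '[0,0,0,0,0]'

```text
t: 4.62
position: [0.4761, -0.1476, 0.0909]
eef_rot: [0.0, 0.998, -0.07, -0.001]
force: [-7.5, 1.9, 8.6]
grip_width: -0.002
```

Call:
move_arm --fingers '[0,0,0,0,0]' --pt "0 0 0.003" --pt "0 0 0.006" --pt "0 0 0.009" --pt "0 0 0.012" --pt "0 0 0.015" --yaw '[0,0,0,0,0]'

```text
t: 5.03
position: [0.4761, -0.1476, 0.0756]
eef_rot: [0.0, 0.998, -0.07, -0.001]
force: [-6.4, 1.6, 7.5]
grip_width: 0.005
```

Call:
move_arm --fingers '[0,0,0,0,0]' --pt "0 0 0.003" --pt "0 0 0.006" --pt "0 0 0.009" --pt "0 0 0.012" --pt "0 0 0.015" --yaw '[0,0,0,0,0]'

```text
t: 5.45
position: [0.4771, -0.1478, 0.061]
eef_rot: [0.0, 0.998, -0.07, 0.001]
force: [-0.3, 1.3, 6.5]
grip_width: -0.0
```

```bash
python3 - <<'E'
from rig import arm
from h import *
s=arm.state(); print(s["position"],s["force"],s["ft_torque"])
t=arm.capture("side")["pixels"][:,:,::-1]
cv2.imwrite("pics/side5.png",cv2.resize(t[60:220,220:460],(780,520),interpolation=cv2.INTER_CUBIC))
E
```

```text
[ 0.47706747 -0.14779138  0.06098772] [-0.32285772  1.29645202  6.54844515] [0.07910992 0.19112517 0.03805007]
```

View pics/side5.png

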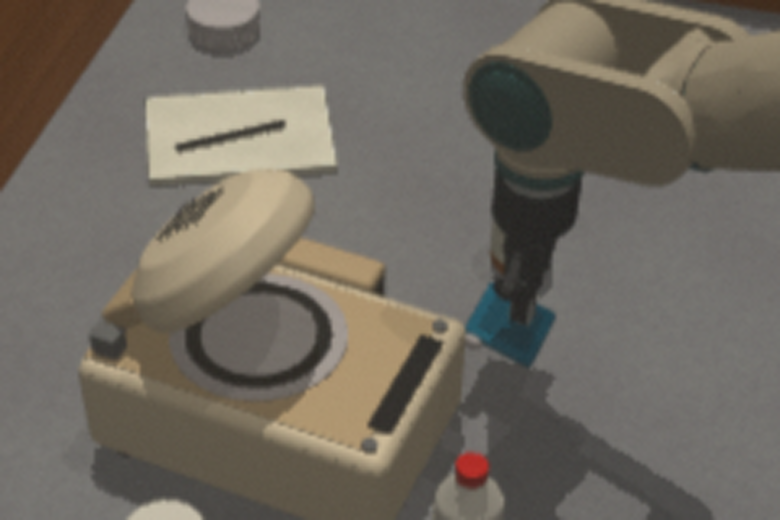

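The hood is about two-thirds open, forces are small, and the tips are mid-paddle. Continuing.

Call:
move_arm --fingers '[0,0,0,0,0]' --pt "0 0 0.003" --pt "0 0 0.006" --pt "0 0 0.009" --pt "0 0 0.012" --pt "0 0 0.014" --yaw '[0,0,0,0,0]'

```text
t: 5.92
position: [0.478, -0.148, 0.0474]
eef_rot: [0.0, 0.998, -0.07, 0.002]
force: [1.7, -0.3, 5.0]
grip_width: 0.002
```

Call:
move_arm --fingers '[0,0,0,0,0]' --pt "0 0 0.001" --pt "0 0 0.002" --pt "0 0 0.003" --pt "0 0 0.004" --pt "0 0 0.005" --yaw '[0,0,0,0,0]'

```text
t: 6.33
position: [0.4778, -0.148, 0.0423]
eef_rot: [0.0, 0.998, -0.07, 0.002]
force: [1.1, -1.0, 4.5]
grip_width: 0.004
```

Call:
move_arm --fingers '[0,0,0]' --pt "0 0 0.001" --pt "0 0 0.002" --pt "0 0 0.002" --yaw '[0,0,0]'

```text
t: 6.58
position: [0.4771, -0.1478, 0.0396]
eef_rot: [0.0, 0.998, -0.07, 0.001]
force: [0.9, -0.9, 3.9]
grip_width: -0.002
```

Call:
move_arm --fingers '[0,0,0]' --pt "0 0 0.001" --pt "0 0 0.002" --pt "0 0 0.002" --yaw '[0,0,0]'

```text
t: 6.83
position: [0.4766, -0.1477, 0.0371]
eef_rot: [0.0, 0.998, -0.07, -0.0]
force: [0.7, -1.1, 4.9]
grip_width: 0.002
```

```bash
python3 - <<'E'
from rig import arm
from h import *
t=arm.capture("side")["pixels"][:,:,::-1]
cv2.imwrite("pics/side6.png",cv2.resize(t[60:220,220:460],(780,520),interpolation=cv2.INTER_CUBIC))
cv2.imwrite("pics/wrist6.png",arm.capture("wrist")["pixels"][:,:,::-1])
E
```

```text
(no output)
```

View pics/side6.png

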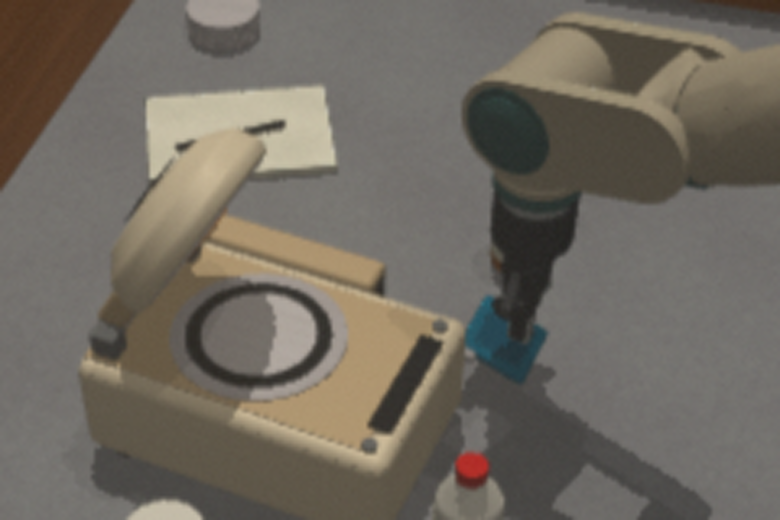

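View pics/wrist6.png

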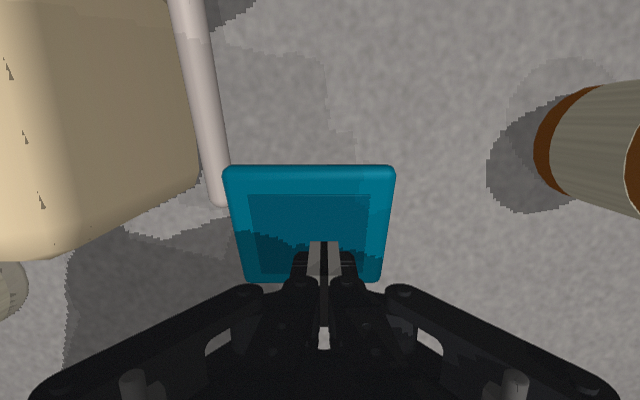

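The hood is nearly full open and the tips are still well on the paddle. I'll creep to the stop.

Call:
move_arm --fingers '[0,0,0]' --pt "0 0 0.001" --pt "0 0 0.002" --pt "0 0 0.002" --yaw '[0,0,0]'

```text
t: 7.18
position: [0.4765, -0.1476, 0.0349]
eef_rot: [-0.0, 0.998, -0.07, -0.0]
force: [-0.6, 0.0, 3.8]
grip_width: 0.002
```

Call:
move_arm --fingers '[0,0,0]' --pt "0 0 0.001" --pt "0 0 0.001" --pt "0 0 0.001" --yaw '[0,0,0]'

```text
t: 7.43
position: [0.4765, -0.1476, 0.034]
eef_rot: [-0.0, 0.998, -0.07, -0.0]
force: [0.6, -0.4, 3.4]
grip_width: -0.003
```

Call:
move_arm --fingers '[0,0,0]' --pt "0 0 0.001" --pt "0 0 0.001" --pt "0 0 0.001" --yaw '[0,0,0]'

```text
t: 7.68
position: [0.4766, -0.1476, 0.0331]
eef_rot: [0.0, 0.998, -0.07, -0.0]
force: [-0.2, 0.6, 4.0]
grip_width: 0.003
```

Call:
move_arm --fingers '[0,0,0]' --pt "0 0 0.001" --pt "0 0 0.001" --pt "0 0 0.001" --yaw '[0,0,0]'

```text
t: 7.93
position: [0.4766, -0.1476, 0.0321]
eef_rot: [0.0, 0.998, -0.07, -0.0]
force: [1.6, 0.5, 2.9]
grip_width: 0.0
```

Call:
move_arm --fingers '[0,0,0]' --pt "0 0 0.001" --pt "0 0 0.002" --pt "0 0 0.002" --yaw '[0,0,0]'

```text
t: 8.18
position: [0.4769, -0.1477, 0.0304]
eef_rot: [0.0, 0.998, -0.07, 0.0]
force: [-0.3, -0.1, 4.9]
grip_width: -0.003
```

Call:
move_arm --fingers '[0,0,0]' --pt "0 0 0.001" --pt "0 0 0.001" --pt "0 0 0.001" --yaw '[0,0,0]'

```text
t: 8.43
position: [0.477, -0.1477, 0.0301]
eef_rot: [0.0, 0.998, -0.07, 0.0]
force: [-2.5, 2.3, 10.2]
grip_width: -0.0
```

The force rises to 10 N and the motion stalls at z=0.030, so this is the cushioned stop. Holding for about 2 s.

Call:
move_arm --fingers '[0,0,0,0,0]' --pt "0 0 0" --pt "0 0 0" --pt "0 0 0" --pt "0 0 0" --pt "0 0 0" --yaw '[0,0,0,0,0]'

```text
t: 8.85
position: [0.477, -0.1477, 0.0301]
eef_rot: [0.0, 0.998, -0.07, 0.0]
force: [-2.4, 0.9, 10.2]
grip_width: 0.003
```

```bash
python3 - <<'E'
from rig import arm
from h import *
t=arm.capture("side")["pixels"][:,:,::-1]
cv2.imwrite("pics/side7.png",cv2.resize(t[60:220,220:460],(780,520),interpolation=cv2.INTER_CUBIC))
E
```

```text
(no output)
```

View pics/side7.png

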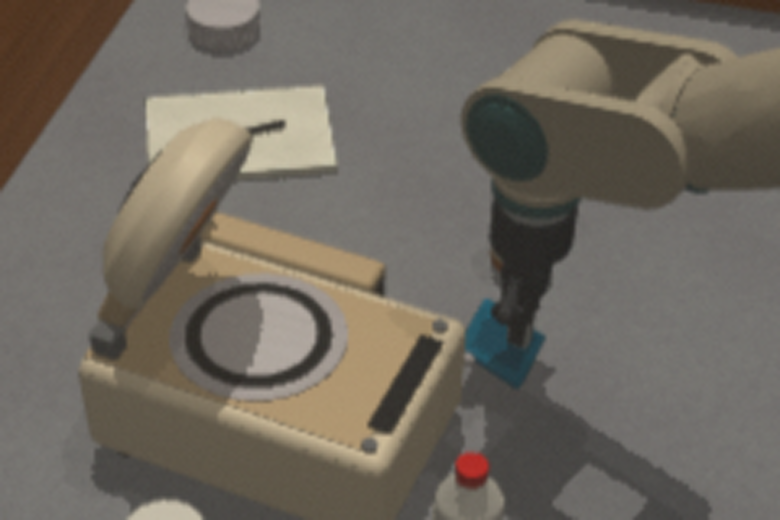

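Call:
move_arm --fingers '[0,0,0,0,0]' --pt "0 0 0" --pt "0 0 0" --pt "0 0 0" --pt "0 0 0" --pt "0 0 0" --yaw '[0,0,0,0,0]'

```text
t: 9.32
position: [0.477, -0.1477, 0.0301]
eef_rot: [0.0, 0.998, -0.07, 0.0]
force: [-2.4, 1.3, 10.7]
grip_width: -0.003
```

Call:
move_arm --fingers '[0,0,0,0,0]' --pt "0 0 0" --pt "0 0 0" --pt "0 0 0" --pt "0 0 0" --pt "0 0 0" --yaw '[0,0,0,0,0]'

```text
t: 9.73
position: [0.477, -0.1477, 0.0301]
eef_rot: [0.0, 0.998, -0.07, 0.0]
force: [-2.6, 1.1, 10.0]
grip_width: -0.003
```

Call:
move_arm --fingers '[0,0,0,0,0]' --pt "0 0 0" --pt "0 0 0" --pt "0 0 0" --pt "0 0 0" --pt "0 0 0" --yaw '[0,0,0,0,0]'

```text
t: 10.15
position: [0.477, -0.1477, 0.0301]
eef_rot: [0.0, 0.998, -0.07, 0.0]
force: [-1.8, 0.5, 10.9]
grip_width: 0.007
```

Call:
move_arm --fingers '[0,0,0,0,0]' --pt "0 0 0" --pt "0 0 0" --pt "0 0 0" --pt "0 0 0" --pt "0 0 0" --yaw '[0,0,0,0,0]'

```text
t: 10.57
position: [0.477, -0.1477, 0.0301]
eef_rot: [0.0, 0.998, -0.07, 0.0]
force: [-2.3, 1.4, 11.4]
grip_width: -0.002
```

The hood has been fully open for over 2 s. Now a slow release at about 24 mm/s, against a limit of about 110 mm/s.

Call:
move_arm --fingers '[0,0,0,0,0]' --pt "0 0 -0.001" --pt "0 0 -0.003" --pt "0 0 -0.005" --pt "0 0 -0.007" --pt "0 0 -0.009" --yaw '[0,0,0,0,0]'

```text
t: 10.98
position: [0.4755, -0.1474, 0.0376]
eef_rot: [-0.0, 0.998, -0.07, -0.002]
force: [-4.2, 0.1, 2.4]
grip_width: 0.004
```

Call:
move_arm --fingers '[0,0,0,0,0]' --pt "0 0 -0.002" --pt "0 0 -0.004" --pt "0 0 -0.006" --pt "0 0 -0.008" --pt "0 0 -0.01" --yaw '[0,0,0,0,0]'

```text
t: 11.4
position: [0.4764, -0.1476, 0.0484]
eef_rot: [-0.0, 0.998, -0.07, -0.0]
force: [-5.0, -0.0, 4.3]
grip_width: -0.001
```

Call:
move_arm --fingers '[0,0,0,0,0]' --pt "0 0 -0.002" --pt "0 0 -0.004" --pt "0 0 -0.006" --pt "0 0 -0.008" --pt "0 0 -0.01" --yaw '[0,0,0,0,0]'

```text
t: 11.82
position: [0.4765, -0.1476, 0.0585]
eef_rot: [0.0, 0.998, -0.07, -0.0]
force: [-5.6, 0.4, 3.9]
grip_width: 0.002
```

Call:
move_arm --fingers '[0,0,0,0,0]' --pt "0 0 -0.002" --pt "0 0 -0.004" --pt "0 0 -0.006" --pt "0 0 -0.008" --pt "0 0 -0.01" --yaw '[0,0,0,0,0]'

```text
t: 12.23
position: [0.4765, -0.1476, 0.0687]
eef_rot: [0.0, 0.998, -0.07, -0.0]
force: [-6.9, 0.6, 6.7]
grip_width: 0.0
```

Call:
move_arm --fingers '[0,0,0,0,0]' --pt "0 0 -0.002" --pt "0 0 -0.004" --pt "0 0 -0.006" --pt "0 0 -0.008" --pt "0 0 -0.01" --yaw '[0,0,0,0,0]'

```text
t: 12.65
position: [0.4765, -0.1476, 0.0789]
eef_rot: [0.0, 0.998, -0.07, -0.0]
force: [-7.7, 1.4, 7.2]
grip_width: -0.0
```

Call:
move_arm --fingers '[0,0,0,0,0]' --pt "0 0 -0.002" --pt "0 0 -0.004" --pt "0 0 -0.006" --pt "0 0 -0.008" --pt "0 0 -0.01" --yaw '[0,0,0,0,0]'

```text
t: 13.07
position: [0.4767, -0.1477, 0.0892]
eef_rot: [0.0, 0.998, -0.07, 0.0]
force: [-7.4, 1.6, 7.0]
grip_width: 0.002
```

Call:
move_arm --fingers '[0,0,0,0,0]' --pt "0 0 -0.002" --pt "0 0 -0.004" --pt "0 0 -0.006" --pt "0 0 -0.008" --pt "0 0 -0.01" --yaw '[0,0,0,0,0]'

```text
t: 13.48
position: [0.4772, -0.1477, 0.0996]
eef_rot: [0.0, 0.998, -0.07, 0.001]
force: [-4.5, 1.8, 8.8]
grip_width: 0.002
```

Call:
move_arm --fingers '[0,0,0,0,0]' --pt "0 0 -0.001" --pt "0 0 -0.002" --pt "0 0 -0.003" --pt "0 0 -0.004" --pt "0 0 -0.005" --yaw '[0,0,0,0,0]'

```text
t: 13.9
position: [0.4776, -0.1478, 0.1048]
eef_rot: [0.0, 0.998, -0.07, 0.002]
force: [-3.2, 1.9, 7.6]
grip_width: 0.0
```

Call:
move_arm --fingers '[0,0,0,0,0]' --pt "0 0 -0.001" --pt "0 0 -0.002" --pt "0 0 -0.003" --pt "0 0 -0.004" --pt "0 0 -0.005" --yaw '[0,0,0,0,0]'

```text
t: 14.32
position: [0.4776, -0.1478, 0.109]
eef_rot: [0.0, 0.998, -0.07, 0.001]
force: [-0.7, -0.8, -0.1]
grip_width: 0.0
```

Call:
move_arm --fingers '[0,0,0,0,0]' --pt "0 0 -0.001" --pt "0 0 -0.002" --pt "0 0 -0.003" --pt "0 0 -0.004" --pt "0 0 -0.005" --yaw '[0,0,0,0,0]'

```text
t: 14.73
position: [0.4767, -0.1476, 0.1131]
eef_rot: [0.0, 0.998, -0.07, -0.0]
force: [-1.2, -0.4, 0.9]
grip_width: -0.002
```

The force has returned to 0, so the tips are off the paddle. Moving clear upward and away.

Call:
move_arm --fingers '[0,0,0,0,0]' --pt "0 0 -0.008" --pt "0 0 -0.022" --pt "0 0 -0.04" --pt "0 0 -0.06" --pt "0 0 -0.08" --yaw '[0,0,0,0,0]'

```text
t: 15.15
position: [0.4765, -0.1476, 0.1946]
eef_rot: [0.0, 0.998, -0.07, 0.0]
force: [-0.2, 0.5, -0.2]
grip_width: 0.001
```

Call:
move_arm --fingers '[0,0,0,0,0]' --pt "-0.02 0 -0.01" --pt "-0.04 0 -0.02" --pt "-0.06 0 -0.03" --pt "-0.07 0 -0.03" --pt "-0.07 0 -0.03" --yaw '[0,0,0,0,0]'

```text
t: 15.57
position: [0.4066, -0.1379, 0.2249]
eef_rot: [0.001, 0.998, -0.07, 0.001]
force: [0.7, 0.1, -0.8]
grip_width: 0.0
```

```bash
python3 - <<'E'
from rig import arm
from h import *
s=arm.state(); print(s["t"],s["position"],s["force"])
t=arm.capture("side")["pixels"]; d=np.load("side0.npz")["pixels"]
df=cv2.absdiff(t,d).max(2); print("diff in jar/red/hood boxes",[int(df[a:b,x:y].max()) for a,b,x,y in((212,255,254,290),(198,240,350,377),(130,190,262,335),(105,140,368,395))])
cv2.imwrite("pics/side8.png",t[:,:,::-1]); p=arm.capture("top")["pixels"]; cv2.imwrite("pics/top8.png",p[:,:,::-1])
E
```

```text
15.5667 [ 0.40663298 -0.13786026  0.22489852] [ 0.71125985  0.12954555 -0.81319606]
diff in jar/red/hood boxes [5, 10, 5, 6]
```

View pics/side8.png

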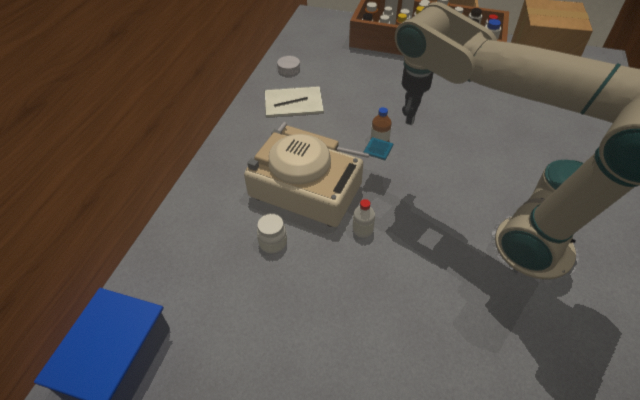

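View pics/top8.png

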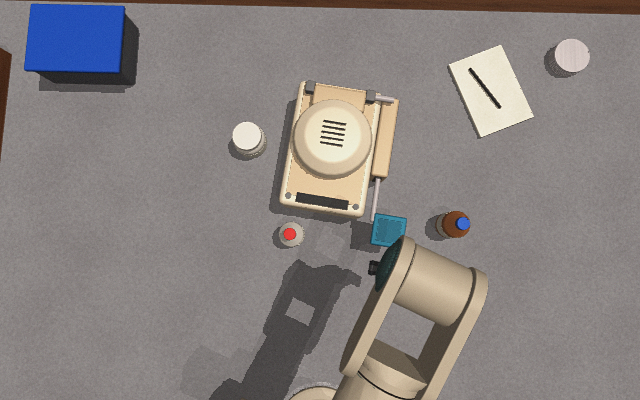

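The hood is shut and the paddle is up at (389,231), as at the start. The jar (248,137), red-cap bottle (290,234) and amber bottle (458,224) are where they were, and the arm is clear. Handing in.

```bash
python3 -c "
from rig import arm
print(arm.sign_off())"
```

```text
the job is handed in; nothing more can be done
None
```

I pressed the teal paddle to its cushioned stop with the shut fingertips and held it there for about 2.1 s at 10–11 N. I then let it rise over about 3.5 s and moved the arm clear; the job was handed in after about 15.6 s, with no verdict reported.

- **Forces:** the readings I took stayed around 12 N or less, and returned to about 0 N when the tips left the paddle.
- **Lever speed:** I did not measure it directly. The fingertips rose at about 25 mm/s (roughly 0.13 rad/s at the lever) and stayed in contact until near the top.
- **Final pictures:** the hood is shut and the paddle is back at its rest position. In the side view, the areas around the hood, jar and both bottles match the starting picture to within image noise.
- **One disagreement:** the fingertips met the paddle about 20–25 mm lower in commanded height than the stated 17 mm fingertip offset implied. I found contact by force and the camera view instead.

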